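Dress the sloping lap plate

ROBOT

A 6-joint arm with a two-finger parallel gripper is mounted at the origin on a cart in front of the work surface, level with it; the furniture and walls round the work are solid. World frame = base frame: x ahead of the robot, y to its left, z up, the work surface at z = 0. Lengths are in m, angles in rad, forces in N, time in s.
With the tool pointing down it reaches from about 0.25 to 0.725 m from the base axis. Payload 4 kg.
Tool frame: the origin (TCP) lies midway between the tips of the shut fingers; the grasp point (between the pads) lies 19 mm behind it; z points along the fingers, y is the direction in which the jaws open and shut (so a half turn about z gives the same grasp; the last joint's range is limited). The gripper opens to 85 mm and grips with 20 to 120 N. Pads are 22 mm wide; open, the fingers measure 114 mm over their backs; the gripper's body (76 mm by 85 mm) begins 54 mm behind the grasp point. The pads swing forward as they close: fully open they stand 13 mm farther back than shut.
Start: joints at [1.153, 0.241, 0.005, 1.335, 0, 1.571], TCP at [0.203, 0.457, 0.203] pointing down, gripper open.
Joint ranges: [-2.72, 2.72], [-1.05, 1.87], [-1.09, 1.28], [-1.99, 2.15], [-1.42, 1.44], [-3.14, 3.14]. Speed limits (rad/s): [2.79, 2.79, 3.14, 3.14, 3.14, 3.14].

INTERFACE

Orientations are given as a unit quaternion [x, y, z, w].
In Python, from workcell import bot, eyes, job gives the robot as it stands.
- The arm moves only by the shell command python3 -m crank 'ROWS'. ROWS is a JSON object of lists of equal length, an entry for each row: "dr": the turn, a rotation vector about the tool's x, y, z in rad, a list of three; "travel": the shift along the tool's x, y, z in m, a list of three; "hand": the finger opening in m, from 0 to 0.0854. In form: {"dr": [[wx, wy, wz], ...], "travel": [[x, y, z], ...], "hand": [hand, ...]}. A call has 1 to 10 rows; each row is the pose to reach, as a shift and turn from the pose commanded when the call began, along the tool's axes at that moment; what a row does not reach only later rows make up. A row lasts 1/8 s, in which the tool goes at most 62.5 mm and 10.7 degrees, less where a joint would pass 70% of its speed; a pose out of reach is approached as far as the arm can. A call with a gripper value outside its range is refused whole. The fingers move at their own pace and stop on an object; the grip force is fixed at half the most. Time passes only in rows, so rows that repeat a pose let the fingers close. It gives the time, the measured TCP pose, the force and the opening at its end, in the units of the state.
- bot.get_obs(): the state, without advancing time (a new reading comes with each control period).
- eyes.camera(name): name is "side" or "top"; returns a dict with "color" (384x512x3 uint8, red, green, blue), "K" (3x3 intrinsics, pixels), "R" (3x3) and "t" (3): a world point X has camera coordinates R X + t. Camera axes: x right, y down, z forward; pixel columns grow to the right and rows downward; lengths in m; the calibration is good to about 2 mm. A picture is of the moment at which its call begins. There is no depth.
- job.job_done(): hands the job in, once; it reports no verdict.
The state is a dict: "clock": time; "joint_pos": joint angles; "joint_vel": joint speeds; "tau": joint torques, N m; "eef_pos": TCP position; "tool_rot": TCP orientation; "ft_force": force on the tool from outside, world axes, zero at the start; "ft_torque": the same for the moment, N m; "grip_width": finger opening in m.
Only numpy, scipy, OpenCV 4.12 (cv2) and the standard library are available. Lean on these libraries where they do the work, as an engineer would, in place of code of your own. Each camera call takes 0.05 s, during which the arm holds its last target.

TASK

Dress the sloping lap plate: take the dressing block from its tray by the wooden grip, set it sole-flat on the plate at the end beside the green tag, and press it square to the slope with about 8 N, so that the sprung plate sinks roughly half way. Keeping that pressure up, without letting go of contact or driving the plate onto its stop, draw the block along the whole plate to the end beside the yellow tag. Then lift it off and put it back flat in its tray, leaving the beaker, mug and sample cap where they stand.

Things in the scene. Friction and masses are not known exactly. Their poses are not given: they have to be found in the camera images.
- block: Loose dressing block, 0.17 to 0.35 kg: terracotta-red sole with aluminium backing, together 56 (its x) x 70 (its y) x 22 mm high; in the middle an upright wooden grip, 40 (x) x 28 (y) mm, from 21 to 75 mm above the sole. Origin: centre of the sole's underside; z up through the grip. Starts in its tray, its y along the tray's y. A half turn makes no difference.
- tray: Black shallow tray for the block, fixed. Outside 88 (x) x 102 (y) x 16 mm high; pocket 68 (x) x 82 (y) mm, its floor 6 mm above the bench: 6 mm of play on each side of the block. Origin: centre of the underside, on the bench; z up.
- plate_top (a point): Centre of the upper face of the steel lap plate, 72 mm above the bench at rest; sinks with the plate. Plate 110 (x, uphill, away from the robot) x 220 (y, level, the stroke) x 10 mm on a fixed base; the face slopes 30 degrees, looking up and towards the robot; z is its outward normal. The block (y along y) is wholly on the plate up to 75 mm either side of this point.
- plate (a joint): How far the sprung plate has sunk along its normal, in m: 0 at rest, 0.010 on its stop. It never tilts. The springs resist with about 2 N plus 1.5 N per mm, so about 8 N in all (block's weight included) sinks it 4 mm; the block's weight alone sinks it less than 1 mm.
- green_tag: Green round button, 32 mm wide, on a steel post, fixed at one end of the lap plate, 135 mm from its centre along +y or -y of the plate (varies): the stroke starts at this end. Its top is 64 mm above the bench, lower than the middle of the plate. Origin: foot of the post, 12 mm above the bench; upright.
- yellow_tag: The same in yellow, at the other end of the plate: the stroke ends here.
- beaker: White beaker, bystander, loose, 91 x 95 x 115 mm, standing behind the work. Origin: centre of its underside.
- mug: Orange mug, bystander, loose, 81 x 113 x 101 mm, standing at the near right. Origin: centre of its underside.
- sample_cap: Round aluminium sample cap with a brass stub, bystander, loose, 62 x 81 x 36 mm, at the back right. Origin: centre of its underside.
There are look-alikes about, which are no part of the job. There is more than one size of the block; the job needs the larger.

How it is judged:
On the way, in this order (a step that is already met when the one before it is completed fails the run):
1. the block stands flat on the plate at the green end, the plate pressed down 1.5 to 8.5 mm (horizontal distance between block and green_tag below 0.08 m and value of joint plate between 0.0015 and 0.0085 m and z of block in the frame of plate_top between -0.004 and 0.004 m and x of block in the frame of plate_top between -0.025 and 0.025 m and angle between the z axis of block and the z axis of plate_top, either way round below 0.1 rad), for 0.05 s.
2. still pressed, the block passes the first quarter of the stroke (horizontal distance between block and green_tag between 0.098 and 0.122 m and value of joint plate between 0.0015 and 0.0085 m and z of block in the frame of plate_top between -0.004 and 0.004 m and x of block in the frame of plate_top between -0.025 and 0.025 m and angle between the z axis of block and the z axis of plate_top, either way round below 0.1 rad), for 0.03 s.
3. still pressed, it passes the middle of the plate (horizontal distance between block and green_tag above 0.125 m and horizontal distance between block and yellow_tag above 0.125 m and value of joint plate between 0.0015 and 0.0085 m and z of block in the frame of plate_top between -0.004 and 0.004 m and x of block in the frame of plate_top between -0.025 and 0.025 m and angle between the z axis of block and the z axis of plate_top, either way round below 0.1 rad), for 0.03 s.
4. still pressed, it passes the third quarter (horizontal distance between block and yellow_tag between 0.098 and 0.122 m and value of joint plate between 0.0015 and 0.0085 m and z of block in the frame of plate_top between -0.004 and 0.004 m and x of block in the frame of plate_top between -0.025 and 0.025 m and angle between the z axis of block and the z axis of plate_top, either way round below 0.1 rad), for 0.03 s.
5. still pressed, it reaches the yellow end (horizontal distance between block and yellow_tag below 0.08 m and value of joint plate between 0.0015 and 0.0085 m and z of block in the frame of plate_top between -0.004 and 0.004 m and x of block in the frame of plate_top between -0.025 and 0.025 m and angle between the z axis of block and the z axis of plate_top, either way round below 0.1 rad), for 0.05 s.
At the end, for the whole second after the job is handed in: The block lies at rest, upright (within 3.5 degrees) on the floor of its tray's pocket (within 10 mm of its centre each way, less than 3 mm above the floor), and the plate has risen to rest (within 1 mm) (x of block in the frame of tray between -0.01 and 0.01 m and y of block in the frame of tray between -0.01 and 0.01 m and z of block in the frame of tray below 0.009 m and angle between block's own z axis and vertical below 0.06 rad and linear speed of block below 0.01 m/s and value of joint plate below 0.001 m); the robot touches nothing.
It fails at once if the plate is driven onto its stop (sunk more than 9.6 mm) (value of joint plate above 0.0096 m).
It fails at once if over the middle part of the plate (within 35 mm of its centre along the stroke) the block is off the pressure: less than 8 mm above the plate while the plate has sunk less than 0.5 mm (y of block in the frame of plate_top between -0.035 and 0.035 m and x of block in the frame of plate_top between -0.05 and 0.05 m and z of block in the frame of plate_top between -0.01 and 0.008 m and value of joint plate below 0.0005 m).
It fails at once if the beaker, mug or sample cap is moved by more than 30 mm (distance of any of beaker, mug, sample_cap from where it was at the start of the episode above 0.03 m).
It also fails if it takes over 51 s, if anything falls off the work surface, if the arm or the gripper's body presses on something with over 40 N, if the wrist force passes 120 N, or if a joint passes its speed limit or range.

## Working session

There is one attempt and no reset: what is moved stays moved. The work goes in short steps, Python scripts to look and compute and a shell command to move; the robot and the scene stay as the last step left them, time stands still between calls to the robot, and variables do not carry over. Pictures are saved under pics/ and viewed, and the job is handed in when it is done.

```bash
ls; mkdir -p pics
python3 - <<'E'
from workcell import bot, eyes, job
import cv2,numpy as np
print(bot.get_obs())
for n in("side","top"):
    c=eyes.camera(n); cv2.imwrite(f"pics/{n}0.png",c["color"][:,:,::-1]); np.savez(f"pics/{n}0.npz",**c)
    print(n,c["K"],c["R"],c["t"])
E
```

```text
pics
{'clock': 0.0, 'joint_pos': array([ 1.15301646e+00,  2.41429273e-01,  3.73209562e-03,  1.33519243e+00,
       -2.09914026e-06,  1.57081282e+00]), 'joint_vel': array([-1.29779629e-03,  1.08020732e-03, -4.44377832e-04,  2.48207954e-04,
       -3.31161969e-05, -7.28200261e-04]), 'tau': array([-1.23073340e-03, -3.72309709e+01,  2.52411443e+01,  1.68768014e-02,
       -2.06134109e-05,  4.47144529e-06]), 'eef_pos': array([0.20258921, 0.45637044, 0.20250788]), 'tool_rot': array([ 2.07382046e-01,  9.78259471e-01, -1.02410749e-03, -2.16010869e-04]), 'ft_force': array([ 0.37588112, -0.22654462, -1.09017793]), 'ft_torque': array([-0.01417494, -0.00121193, -0.0406373 ]), 'grip_width': 0.08532277602647123}
side [[395.02534163   0.         258.25673272]
 [  0.         395.02534163 189.78793576]
 [  0.           0.           1.        ]] [[ 0.83148656 -0.55552905 -0.00419221]
 [-0.24075993 -0.35353557 -0.90390666]
 [ 0.50066431  0.75259556 -0.42770921]] [-0.49849868  0.16585346  0.78765602]
top [[400.6614034    0.         248.91827057]
 [  0.         400.6614034  196.9468134 ]
 [  0.           0.           1.        ]] [[-0.00617014 -0.99983272  0.01721814]
 [-0.98132368  0.00274355 -0.19234426]
 [ 0.19226485 -0.01808336 -0.98117645]] [-0.07802288  0.55004638  1.23676703]
```

View pics/side0.png

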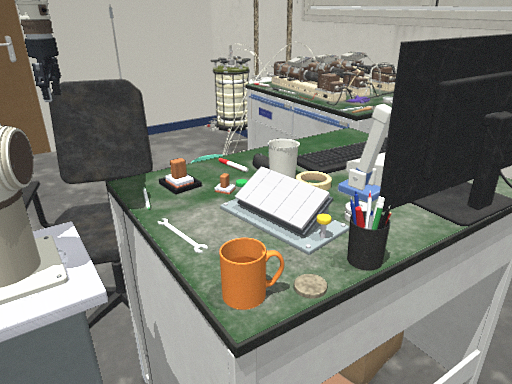

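View pics/top0.png

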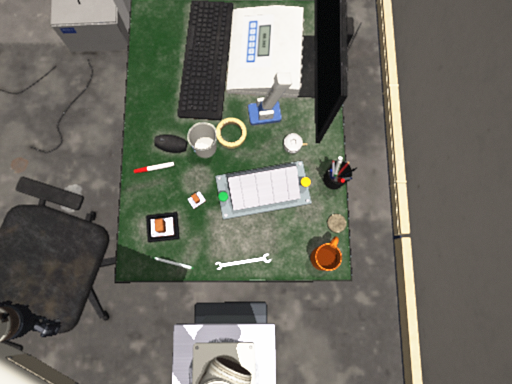

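Run:
```python
import cv2
a=cv2.imread("pics/top0.png")[150:280,130:350]; cv2.imwrite("pics/topz.png",cv2.resize(a,None,fx=3.6,fy=3.6,interpolation=cv2.INTER_CUBIC))
a=cv2.imread("pics/side0.png")[140:260,150:360]; cv2.imwrite("pics/sidez.png",cv2.resize(a,None,fx=3.8,fy=3.8,interpolation=cv2.INTER_CUBIC))
```

```text
(no output)
```

View pics/topz.png

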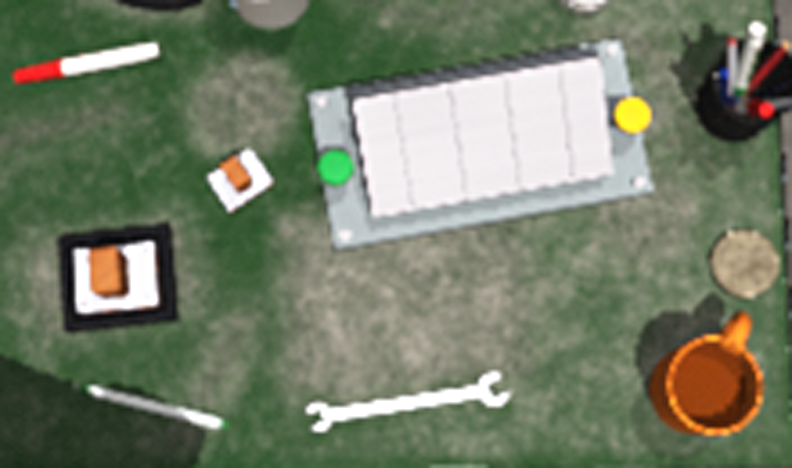

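View pics/sidez.png

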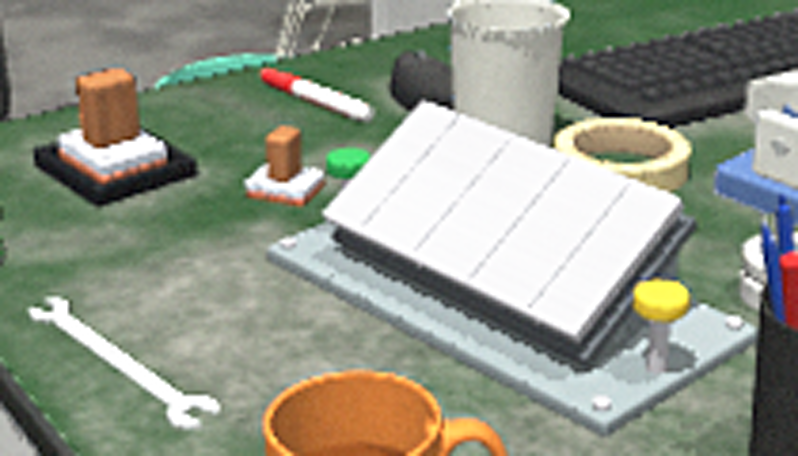

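```bash
cat > h.py <<'E'
import numpy as np,cv2
def ray(c,p):
    d=np.linalg.inv(c["K"])@np.array([p[0],p[1],1.]); R=c["R"]; return -R.T@c["t"], R.T@d
def onz(c,p,z):
    o,d=ray(c,p); return o+d*(z-o[2])/d[2]
def tri(c1,p1,c2,p2):
    o1,d1=ray(c1,p1);o2,d2=ray(c2,p2);A=np.stack([d1,-d2],1);s=np.linalg.lstsq(A,o2-o1,rcond=None)[0]
    a=o1+d1*s[0];b=o2+d2*s[1];return (a+b)/2,np.linalg.norm(a-b)
def proj(c,X):
    q=c["K"]@(c["R"]@np.asarray(X)+c["t"]);return q[:2]/q[2]
E
cat > m.py <<'E'
from h import *
T=dict(np.load("pics/top0.npz"));S=dict(np.load("pics/side0.npz"))
def hsv(c): return cv2.cvtColor(c["color"],cv2.COLOR_RGB2HSV)
def blobs(mask,roi,amin=15):
    m=np.zeros_like(mask);x0,y0,x1,y1=roi;m[y0:y1,x0:x1]=mask[y0:y1,x0:x1]
    n,l,st,ce=cv2.connectedComponentsWithStats(m)
    out=[(st[i,4],ce[i],(l==i).astype(np.uint8)) for i in range(1,n) if st[i,4]>=amin]
    return sorted(out,key=lambda a:-a[0])
hT,hS=hsv(T),hsv(S)
g=cv2.inRange(hT,(60,180,120),(85,255,255));gT=blobs(g,(210,180,240,210))[0]
y=cv2.inRange(hT,(22,150,150),(35,255,255));yT=blobs(y,(290,170,320,195))[0]
g=cv2.inRange(hS,(60,180,100),(85,255,255));gS=blobs(g,(230,170,260,195))[0]
y=cv2.inRange(hS,(22,150,120),(35,255,255));yS=blobs(y,(310,205,340,230))[0]
for n,a,b in(("g",gT,gS),("y",yT,yS)):
    print(n,a[:2],b[:2],onz(T,a[1],.064),tri(T,a[1],S,b[1]))
# plate
w=cv2.inRange(hT,(0,0,205),(180,25,255));pT=blobs(w,(222,160,305,215))[0]
print("plate rect",pT[0],cv2.minAreaRect(cv2.findContours(pT[2],0,1)[0][0]))
q=cv2.approxPolyDP(cv2.findContours(pT[2],0,1)[0][0],6,True).reshape(-1,2);print(q)
w=cv2.inRange(hS,(0,0,190),(180,25,255));pS=blobs(w,(230,160,335,240))[0]
print(pS[0],cv2.approxPolyDP(cv2.findContours(pS[2],0,1)[0][0],6,True).reshape(-1,2))
# tray black
k=cv2.inRange(T["color"],(0,0,0),(45,45,45));kT=blobs(k,(140,205,186,248))[0]
cnt=cv2.findContours(kT[2],0,1)[0][0]
pts=np.array([onz(T,p,.016)[:2] for p in cnt.reshape(-1,2)],np.float32)
print("tray",kT[0],cv2.minAreaRect(pts))
w=cv2.inRange(hT,(0,0,190),(180,30,255));wT=blobs(w,(146,212,180,240))
print("block white",[ (b[0],b[1]) for b in wT])
o=cv2.inRange(hT,(5,120,60),(15,255,255));oT=blobs(o,(146,212,180,240))
print("grip",[(b[0],b[1]) for b in oT])
u=(cv2.morphologyEx(wT[0][2]|oT[0][2],cv2.MORPH_CLOSE,np.ones((3,3))))
pts=np.array([onz(T,p,.028)[:2] for p in cv2.findContours(u,0,1)[0][0].reshape(-1,2)],np.float32);print("block",cv2.minAreaRect(pts))
E
python3 m.py
```

```text
Traceback (most recent call last):
  File "m.py", line 12, in <module>
    g=cv2.inRange(hS,(60,180,100),(85,255,255));gS=blobs(g,(230,170,260,195))[0]
                                                   ~~~~~~~~~~~~~~~~~~~~~~~~~~^^^
IndexError: list index out of range
```

```bash
sed -i 's/(60,180,100),(85,255,255));gS/(60,150,120),(90,255,255));gS/' m.py; python3 -c "
from m import *
" ; python3 -c "
import numpy as np,cv2
S=np.load('pics/side0.npz')['color'];print(S[180:186,234:250:3]); print(cv2.cvtColor(S,cv2.COLOR_RGB2HSV)[182,240])"
```

```text
g (np.int32(62), array([222.59677419, 196.06451613])) (np.int32(62), array([240.4516129 , 182.25806452])) [0.55085284 0.00375836 0.064     ] (array([0.5498054 , 0.00519124, 0.05753435]), np.float64(0.005108453250772935))
y (np.int32(77), array([305.23376623, 181.48051948])) (np.int32(128), array([323.5078125, 218.4296875])) [ 0.59812694 -0.26249552  0.064     ] (array([ 0.59817359, -0.26251274,  0.05788481]), np.float64(0.0032823873105129043))
plate rect 2357 ((267.4440002441406, 185.6920166015625), (36.0454216003418, 76.11576080322266), 79.69515228271484)
[[301 162]
 [228 178]
 [233 209]
 [300 198]]
3202 [[235 195]
 [301 227]
 [328 192]
 [282 174]
 [285 161]
 [273 160]
 [273 170]
 [260 167]]
tray 350 ((0.45950329303741455, 0.20139184594154358), (0.08752158284187317, 0.09998547285795212), 6.109749794006348)
block white [(np.int32(245), array([162.75102041, 227.66530612]))]
grip [(np.int32(125), array([159.416, 224.896]))]
block ((0.458223819732666, 0.2012695074081421), (0.05774374678730965, 0.07112035900354385), 4.976048469543457)
[[[131 146 123]
  [ 79 234 123]
  [ 80 234 124]
  [ 76 233 120]
  [ 88 223 120]
  [255 255 255]]

 [[141 147 131]
  [ 79 241 124]
  [ 83 232 122]
  [ 85 232 127]
  [ 60 225 104]
  [255 255 255]]

 [[135 144 125]
  [ 78 232 119]
  [ 84 236 127]
  [ 80 237 126]
  [114 214 133]
  [253 252 254]]

 [[125 129 112]
  [ 57 175  92]
  [ 64 187  96]
  [ 58 179  89]
  [245 243 248]
  [252 252 253]]

 [[160 166 155]
  [ 41 138  71]
  [ 51 148  78]
  [ 32 128  57]
  [255 255 255]
  [252 251 252]]

 [[255 255 255]
  [ 33 134  64]
  [ 45 144  73]
  [ 67 134  82]
  [255 255 255]
  [252 251 252]]]
[ 68 164 236]
```

```bash
cat > plan.py <<'E'
from h import *
from scipy.spatial.transform import Rotation as Ro
def tool(yaw_deg,tilt_deg):
    """tool z = down, tilted forward about local y; tool y = (-sin,cos); world rotation"""
    R=Ro.from_euler('z',yaw_deg,degrees=True).as_matrix()
    t=np.radians(tilt_deg); z=R@np.array([np.sin(t),0,-np.cos(t)]); y=R@np.array([0,1.,0]); return np.stack([np.cross(y,z),y,z],1)
def delta(p0,q0,p1,R1):
    R0=Ro.from_quat(q0).as_matrix()
    return R0.T@(np.asarray(p1)-p0), Ro.from_matrix(R0.T@R1).as_rotvec()
np.set_printoptions(precision=4,suppress=True)
E
python3 - <<'E'
from m import *
from plan import *
from workcell import bot
print("plate c",onz(T,pT[1],.072), pT[1])
c=np.array([.459,.2013])
for z in(.081,):
    print("grip top proj top/side",proj(T,[*c,z]),proj(S,[*c,z]))
o=cv2.inRange(hS,(5,100,60),(15,255,255));oS=blobs(o,(165,150,195,180))[0];x,y,w,h=cv2.boundingRect(oS[2]);print(x,y,w,h, "bt",cv2.boundingRect(oT[0][2]))
ob=bot.get_obs();print(delta(ob["eef_pos"],ob["tool_rot"],[*c,.15],tool(5.5,0)),tool(5.5,0))
E
```

```text
g (np.int32(62), array([222.59677419, 196.06451613])) (np.int32(62), array([240.4516129 , 182.25806452])) [0.55085284 0.00375836 0.064     ] (array([0.5498054 , 0.00519124, 0.05753435]), np.float64(0.005108453250772935))
y (np.int32(77), array([305.23376623, 181.48051948])) (np.int32(128), array([323.5078125, 218.4296875])) [ 0.59812694 -0.26249552  0.064     ] (array([ 0.59817359, -0.26251274,  0.05788481]), np.float64(0.0032823873105129043))
plate rect 2357 ((267.4440002441406, 185.6920166015625), (36.0454216003418, 76.11576080322266), 79.69515228271484)
[[301 162]
 [228 178]
 [233 209]
 [300 198]]
3202 [[235 195]
 [301 227]
 [328 192]
 [282 174]
 [285 161]
 [273 160]
 [273 170]
 [260 167]]
tray 350 ((0.45950329303741455, 0.20139184594154358), (0.08752158284187317, 0.09998547285795212), 6.109749794006348)
block white [(np.int32(245), array([162.75102041, 227.66530612]))]
grip [(np.int32(125), array([159.416, 224.896]))]
block ((0.458223819732666, 0.2012695074081421), (0.05774374678730965, 0.07112035900354385), 4.976048469543457)
plate c [ 0.5781 -0.1327  0.072 ] [265.2872 187.0802]
grip top proj top/side [158.3504 224.2376] [178.5025 158.7802]
170 158 17 21 bt (155, 218, 10, 14)
(array([-0.3378, -0.1291,  0.0528]), array([-0.0019, -0.0005, -0.5138])) [[-0.9954 -0.0958  0.    ]
 [-0.0958  0.9954  0.    ]
 [-0.      0.     -1.    ]]
```

```bash
python3 -m crank '{"dr":[[0,0,-0.1],[0,0,-0.2],[0,0,-0.3],[0,0,-0.4],[0,0,-0.514],[0,0,-0.514],[0,0,-0.514],[0,0,-0.514]],"travel":[[-0.04,-0.015,0],[-0.09,-0.035,0.01],[-0.14,-0.055,0.02],[-0.19,-0.075,0.03],[-0.24,-0.095,0.04],[-0.29,-0.115,0.05],[-0.338,-0.129,0.053],[-0.338,-0.129,0.053]],"hand":[0.085,0.085,0.085,0.085,0.085,0.085,0.085,0.085]}'
python3 - <<'E'
from plan import *
from workcell import bot,eyes
ob=bot.get_obs();print(ob["joint_pos"],ob["eef_pos"],ob["ft_force"]);print(delta(ob["eef_pos"],ob["tool_rot"],[.459,.2013,.039],tool(5.5,0)))
for n in("side","top"): cv2.imwrite(f"pics/{n}1.png",eyes.camera(n)["color"][:,:,::-1])
a=cv2.imread("pics/side1.png")[60:220,110:310]; b=cv2.imread("pics/top1.png")[150:278,110:270]
cv2.imwrite("pics/c1.png",np.hstack([cv2.resize(a,(400,320)),cv2.resize(b,(400,320))]))
E
```

```text
clock: 1.1
eef_pos: [0.4612, 0.1994, 0.1495]
tool_rot: [-0.045, 0.999, -0.0, -0.0]
ft_force: [-0.7, 0.1, -0.5]
grip_width: 0.0848
[ 0.4085  0.2766 -0.0905  1.2048 -0.0005  0.3179] [0.4612 0.1994 0.1495] [-0.6827  0.1176 -0.4746]
(array([0.0019, 0.0021, 0.1105]), array([-0.0008, -0.0009, -0.0054]))
```

View pics/c1.png

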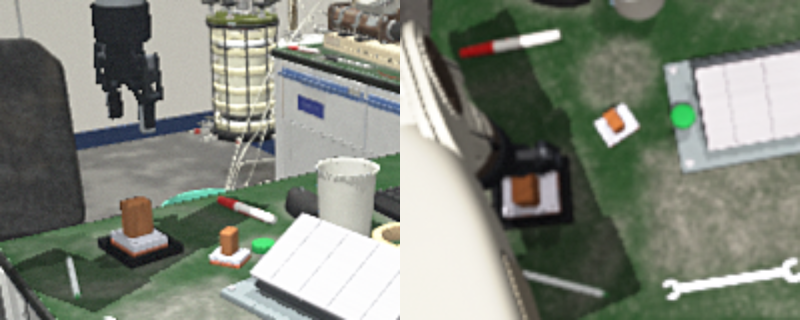

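Joint 6 goes the expected way; the open jaws hang above the tray with the block standing square in it. Going down.

```bash
python3 -m crank '{"dr":[[0,0,-0.005],[0,0,-0.005],[0,0,-0.005],[0,0,-0.005],[0,0,-0.005]],"travel":[[0.001,0.001,0.02],[0.001,0.001,0.045],[0.001,0.001,0.06],[0.001,0.001,0.06],[0.001,0.001,0.06]],"hand":[0.085,0.085,0.085,0.085,0.085]}'
python3 - <<'E'
from plan import *
from workcell import bot,eyes
ob=bot.get_obs();print(ob["eef_pos"],ob["ft_force"]);print(delta(ob["eef_pos"],ob["tool_rot"],[.459,.2013,.039],tool(5.5,0)))
for n in("side","top"): cv2.imwrite(f"pics/{n}2.png",eyes.camera(n)["color"][:,:,::-1])
a=cv2.imread("pics/side2.png")[100:220,110:260]; b=cv2.imread("pics/top2.png")[180:276,110:230]
cv2.imwrite("pics/c2.png",np.hstack([cv2.resize(a,(400,320)),cv2.resize(b,(400,320))]))
E
```

```text
clock: 1.82
eef_pos: [0.4587, 0.2035, 0.0912]
tool_rot: [-0.051, 0.999, 0.0, 0.001]
ft_force: [0.1, 0.7, 0.3]
grip_width: 0.0852
[0.4587 0.2035 0.0912] [0.0756 0.7411 0.2673]
(array([-0.    , -0.0022,  0.0522]), array([0.0004, 0.0012, 0.006 ]))
```

View pics/c2.png

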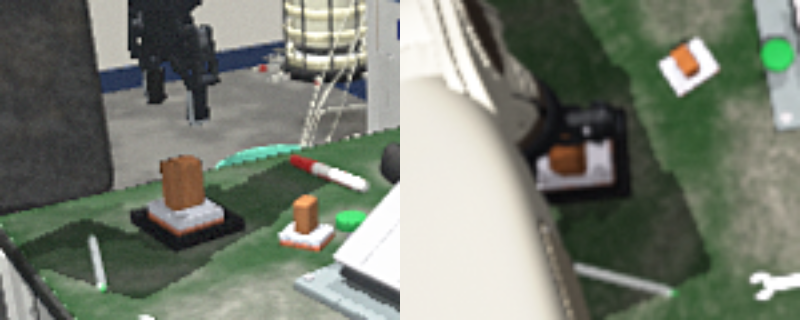

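```bash
python3 -m crank '{"dr":[[0,0,0.005],[0,0,0.005],[0,0,0.005],[0,0,0.005],[0,0,0.005]],"travel":[[0,-0.002,0.02],[0,-0.002,0.04],[0,-0.002,0.052],[0,-0.002,0.052],[0,-0.002,0.052]],"hand":[0.085,0.085,0.085,0.085,0.085]}'
python3 - <<'E'
from plan import *
from workcell import bot,eyes
ob=bot.get_obs();print(ob["eef_pos"],ob["ft_force"]);print(delta(ob["eef_pos"],ob["tool_rot"],[.459,.2013,.039],tool(5.5,0)))
for n in("side","top"): cv2.imwrite(f"pics/{n}3.png",eyes.camera(n)["color"][:,:,::-1])
a=cv2.imread("pics/side3.png")[100:220,110:260]; b=cv2.imread("pics/top3.png")[180:276,110:230]
cv2.imwrite("pics/c3.png",np.hstack([cv2.resize(a,(400,320)),cv2.resize(b,(400,320))]))
E
```

```text
clock: 2.55
eef_pos: [0.4593, 0.2012, 0.0392]
tool_rot: [-0.048, 0.999, 0.0, 0.001]
ft_force: [0.0, -0.6, -0.3]
grip_width: 0.0852
[0.4593 0.2012 0.0392] [ 0.0257 -0.5592 -0.3497]
(array([0.0003, 0.0002, 0.0002]), array([0.0005, 0.0014, 0.0002]))
```

View pics/c3.png

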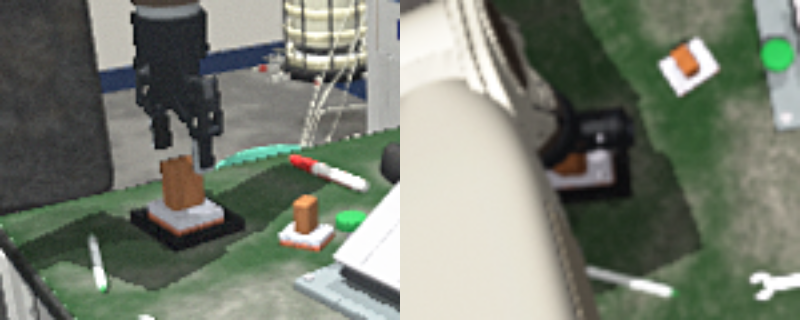

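Run:
```python
from plan import *
S=dict(np.load("pics/side0.npz"))
for s in(-.045,.045):
  for z in(.039,.052,.08):
    p=proj(S,[.459-.0958*s,.2013+.995*s,z]);print(s,z,p,(p-[110,100])/.375)
```

```text
-0.045 0.039 [187.6292 176.9994] [207.0113 205.3317]
-0.045 0.052 [187.2578 172.7732] [206.0207 194.0618]
-0.045 0.08 [186.445  163.5259] [203.8534 169.4025]
0.045 0.039 [172.4001 167.8092] [166.4003 180.8246]
0.045 0.052 [171.9767 163.7659] [165.2711 170.0424]
0.045 0.08 [171.051  154.9263] [162.8026 146.4701]
```

Run:
```python
from plan import *
S=dict(np.load("pics/side0.npz"));T=dict(np.load("pics/top0.npz"))
print("camT",-T["R"].T@T["t"],"camS",-S["R"].T@S["t"])
for s in(-.045,.045):
  for z in(.052,.08,.12): print(s,z,proj(T,[.459-.0958*s,.2013+.995*s,z]))
a=cv2.imread("pics/side3.png")[100:200,145:210]; b=cv2.imread("pics/top3.png")[195:250,140:190]
cv2.imwrite("pics/c3b.png",np.hstack([cv2.resize(a,(390,600),interpolation=2),cv2.resize(b,(400,600),interpolation=2)]))
```

```text
camT [ 0.3015 -0.0572  1.3206] camS [ 0.0601 -0.8111  0.4847]
-0.045 0.052 [174.4286 223.9777]
-0.045 0.08 [172.9394 222.8405]
-0.045 0.12 [170.6943 221.1261]
0.045 0.052 [145.9778 226.7971]
0.045 0.08 [143.855  225.7193]
0.045 0.12 [140.6541 224.0942]
```

View pics/c3b.png

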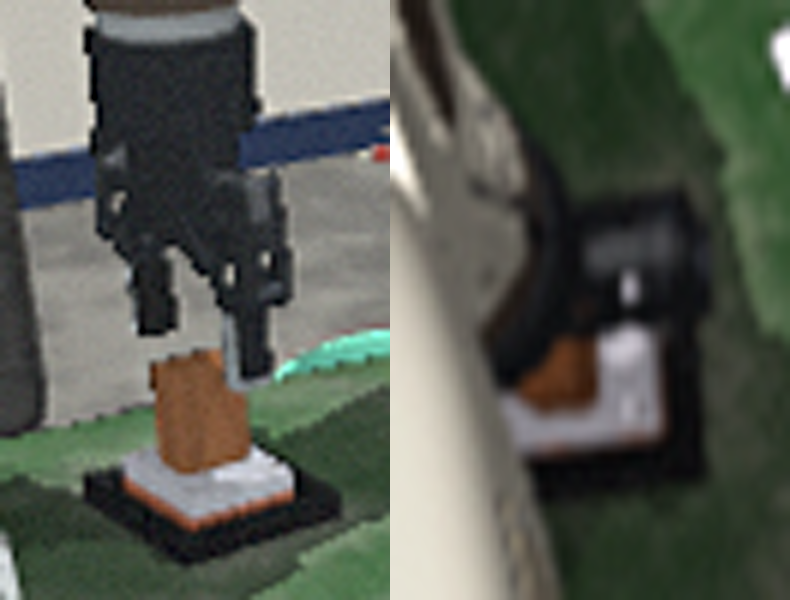

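Run:
```python
from plan import *
S=dict(np.load("pics/side0.npz"));T=dict(np.load("pics/top0.npz"))
print(tri(S,(186.7,164),T,(170.5,221)),tri(S,(186.7,164),T,(170.5,219)))
yd=np.array([.406,.914,0])
for s in(-.045,.045):
  for z in(.2025,.2155,.24):
    P=np.array([.2026,.4564,z])+s*yd;print(s,z,proj(S,P),proj(T,P))
a=cv2.imread("pics/side0.png")[0:120,0:100]; b=cv2.imread("pics/top0.png")[284:364,0:80]
cv2.imwrite("pics/c0.png",np.hstack([cv2.resize(a,(400,480),interpolation=2),cv2.resize(b,(400,480),interpolation=2)]))
```

```text
(array([0.4689, 0.1656, 0.0745]), np.float64(0.002084368300190285)) (array([0.4725, 0.1669, 0.0737]), np.float64(0.007870743782668839))
-0.045 0.2025 [ 52.2271 115.3526] [ 64.4224 321.4847]
-0.045 0.2155 [ 51.1664 110.7578] [ 62.2733 322.0417]
-0.045 0.24 [ 49.138  101.9708] [ 58.0781 323.129 ]
0.045 0.2025 [ 61.0582 107.7701] [ 34.539 307.518]
0.045 0.2155 [ 60.1112 103.4517] [ 32.0411 307.9039]
0.045 0.24 [58.3019 95.2016] [ 27.166  308.6569]
```

View pics/c0.png

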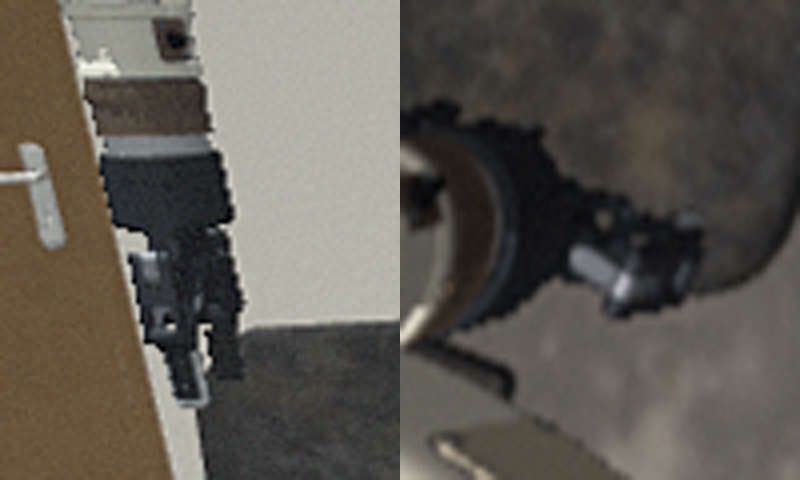

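The images show the open fingertips about 25 mm higher than the stated TCP implies (the same at the start pose). I'll part-close without touching and measure the tips before gripping.

```bash
python3 -m crank '{"dr":[[0,0,0],[0,0,0],[0,0,0],[0,0,0]],"travel":[[0,0,0],[0,0,0],[0,0,0],[0,0,0]],"hand":[0.04,0.04,0.04,0.04]}'
python3 - <<'E'
from plan import *
from workcell import bot,eyes
ob=bot.get_obs();print(ob["eef_pos"],ob["ft_force"],ob["grip_width"])
c=eyes.camera("side");im=c["color"][:,:,::-1].copy();cv2.imwrite("pics/side4.png",im)
for s in(-.02,.02):
  for z in(.039,.06): print(s,z,proj(c,[.459-.0958*s,.2013+.995*s,z]))
cv2.imwrite("pics/c4.png",cv2.resize(im[100:200,145:210],(390,600),interpolation=2))
E
```

```text
clock: 3.15
eef_pos: [0.4586, 0.2008, 0.0384]
tool_rot: [-0.048, 0.999, -0.0, 0.0]
ft_force: [-0.3, -0.0, 0.4]
grip_width: 0.0397
[0.4586 0.2008 0.0384] [-0.2839 -0.      0.3515] 0.03971162604844333
-0.02 0.039 [183.2296 174.3444]
-0.02 0.06 [182.6021 167.5816]
0.02 0.039 [176.4652 170.2623]
0.02 0.06 [175.8003 163.6317]
```

View pics/c4.png

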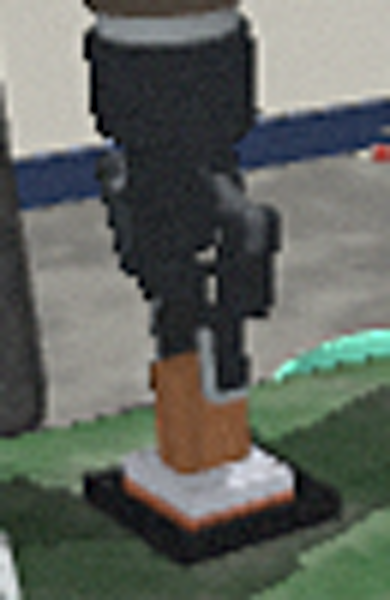

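Near fingertip bottom at about (183,167), i.e. z ≈ 0.06 with TCP reading 0.0385: the tips sit higher than stated. Lowering 11 mm is safe either way (stated tips still clear of the backing), then grip.

```bash
python3 -m crank '{"dr":[[0,0,0],[0,0,0],[0,0,0]],"travel":[[0,0,0.006],[0,0,0.011],[0,0,0.011]],"hand":[0.045,0.045,0.045]}'; python3 -m crank '{"dr":[[0,0,0],[0,0,0],[0,0,0],[0,0,0]],"travel":[[0,0,0],[0,0,0],[0,0,0],[0,0,0]],"hand":[0.0,0.0,0.0,0.0]}'
python3 - <<'E'
from plan import *
from workcell import bot,eyes
ob=bot.get_obs();print(ob["eef_pos"],ob["ft_force"],ob["grip_width"])
c=eyes.camera("side");im=c["color"][:,:,::-1].copy();cv2.imwrite("pics/side5.png",im)
cv2.imwrite("pics/c5.png",cv2.resize(im[100:200,145:210],(390,600),interpolation=2))
E
```

```text
clock: 3.58
eef_pos: [0.4579, 0.2006, 0.0266]
tool_rot: [-0.048, 0.999, -0.0, -0.001]
ft_force: [0.6, 0.6, -0.8]
grip_width: 0.0448
clock: 4.08
eef_pos: [0.4586, 0.2011, 0.0275]
tool_rot: [-0.048, 0.999, 0.0, 0.0]
ft_force: [-0.0, 1.7, -0.0]
grip_width: 0.0269
[0.4586 0.2011 0.0275] [-0.0464  1.7226 -0.0116] 0.026895240699957048
```

View pics/c5.png

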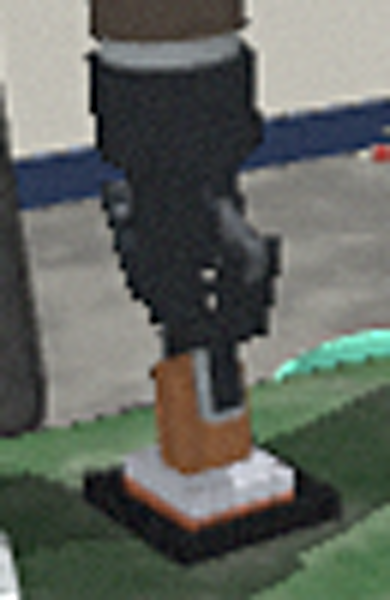

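```bash
python3 -m crank '{"dr":[[0,0,0],[0,0,0],[0,0,0],[0,0,0],[0,0,0],[0,0,0],[0,0,0]],"travel":[[0,0,-0.01],[0,0,-0.03],[0,0,-0.06],[0,0,-0.1],[0,0,-0.14],[0,0,-0.15],[0,0,-0.15]],"hand":[0,0,0,0,0,0,0]}'
cat > tgt.py <<'E'
from plan import *
C=np.array([.575,-.1298,.072]);YAW=10.07;H=.0215
Rt=tool(YAW,30);yp=Rt[:,1];n=-Rt[:,2]
def P(s,gap): return C+yp*s+n*(H+gap)
E
python3 - <<'E'
from tgt import *
from workcell import bot,eyes
ob=bot.get_obs();print(ob["eef_pos"],ob["ft_force"],ob["grip_width"])
print(P(.066,.05),delta(ob["eef_pos"],ob["tool_rot"],P(.066,.05),Rt))
c=eyes.camera("side");im=c["color"][:,:,::-1].copy();cv2.imwrite("pics/side6.png",im)
cv2.imwrite("pics/c6.png",cv2.resize(im[40:200,125:245],(450,600),interpolation=2))
E
```

```text
clock: 5.0
eef_pos: [0.4585, 0.2006, 0.1773]
tool_rot: [-0.048, 0.999, -0.0, 0.0]
ft_force: [0.5, 0.4, -2.8]
grip_width: 0.027
[0.4585 0.2006 0.1773] [ 0.5212  0.3906 -2.7916] 0.02696077508317558
[ 0.5283 -0.0711  0.1339] (array([-0.0433, -0.2771,  0.0434]), array([-0.0211, -0.523 , -0.0778]))
```

View pics/c6.png

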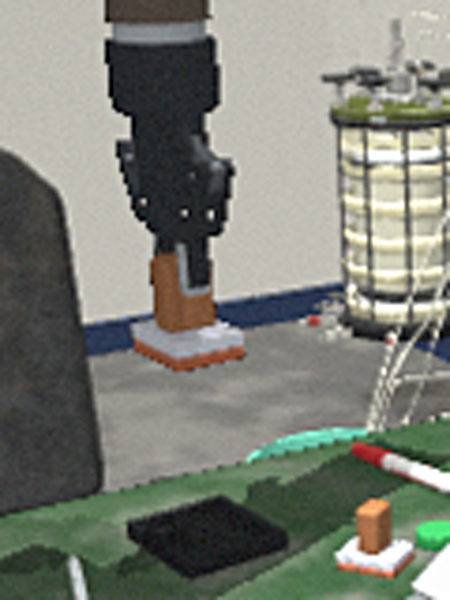

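Block held level, tray empty. Now swing over to the green end and tilt square to the slope.

```bash
python3 -m crank '{"dr":[[0,0,0],[-0.003,-0.08,-0.012],[-0.006,-0.16,-0.025],[-0.01,-0.26,-0.04],[-0.015,-0.36,-0.055],[-0.018,-0.46,-0.068],[-0.021,-0.523,-0.078],[-0.021,-0.523,-0.078],[-0.021,-0.523,-0.078]],"travel":[[-0.01,-0.04,0],[-0.02,-0.09,0],[-0.03,-0.14,0],[-0.035,-0.19,0],[-0.04,-0.23,0],[-0.043,-0.265,0.015],[-0.043,-0.277,0.033],[-0.043,-0.277,0.043],[-0.043,-0.277,0.043]],"hand":[0,0,0,0,0,0,0,0,0]}'
python3 -m crank '{"dr":[[0,0,0],[0,0,0]],"travel":[[0,0,0],[0,0,0]],"hand":[0,0]}'
python3 - <<'E'
from tgt import *
from workcell import bot,eyes
ob=bot.get_obs();print(ob["joint_pos"],ob["eef_pos"],ob["ft_force"],ob["grip_width"])
print(delta(ob["eef_pos"],ob["tool_rot"],P(.066,.01),Rt))
c=eyes.camera("side");im=c["color"][:,:,::-1].copy();cv2.imwrite("pics/side7.png",im);t=eyes.camera("top");it=t["color"][:,:,::-1].copy();cv2.imwrite("pics/top7.png",it)
cv2.imwrite("pics/c7.png",np.hstack([cv2.resize(im[80:250,200:345],(400,469),interpolation=2),cv2.resize(it[140:257,200:300],(400,469),interpolation=2)]))
E
```

```text
clock: 6.18
eef_pos: [0.5266, -0.0701, 0.1322]
tool_rot: [-0.085, 0.963, 0.024, 0.255]
ft_force: [0.0, 0.6, -2.8]
grip_width: 0.0269
clock: 6.42
eef_pos: [0.5292, -0.0702, 0.1355]
tool_rot: [-0.086, 0.962, 0.023, 0.258]
ft_force: [0.5, 0.7, -3.2]
grip_width: 0.0268
[-0.2651  0.0189 -0.6038  0.4659  0.2158 -0.3897] [ 0.5292 -0.0702  0.1355] [ 0.4706  0.7496 -3.1789] 0.026773136388123925
(array([ 0.0018, -0.0007,  0.0408]), array([0.0003, 0.0012, 0.002 ]))
```

View pics/c7.png

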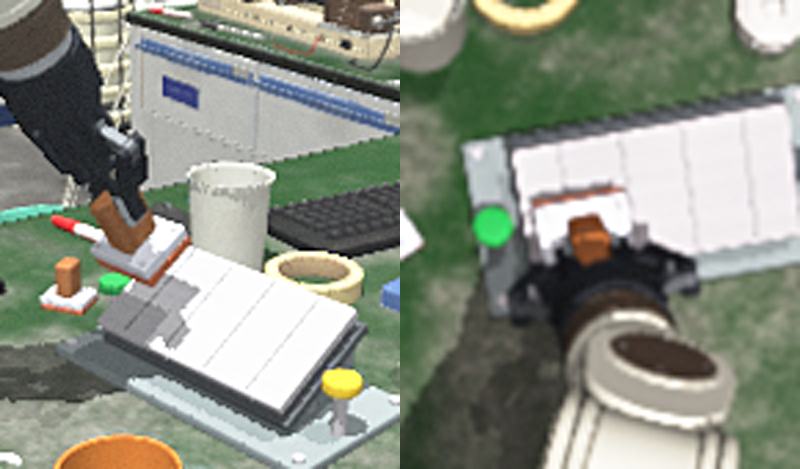

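```bash
python3 -m crank '{"dr":[[0,0,0.001],[0,0,0.001],[0,0,0.001],[0,0,0.001],[0,0,0.001]],"travel":[[0.0015,-0.001,0.015],[0.0015,-0.001,0.03],[0.0015,-0.001,0.041],[0.0015,-0.001,0.041],[0.0015,-0.001,0.041]],"hand":[0,0,0,0,0]}'
python3 - <<'E'
from tgt import *
from workcell import bot,eyes
ob=bot.get_obs();print(ob["eef_pos"],ob["ft_force"],n@ob["ft_force"])
print(delta(ob["eef_pos"],ob["tool_rot"],P(.066,.0),Rt))
c=eyes.camera("side");im=c["color"][:,:,::-1].copy();cv2.imwrite("pics/side8.png",im);t=eyes.camera("top");it=t["color"][:,:,::-1].copy();cv2.imwrite("pics/top8.png",it)
cv2.imwrite("pics/c8.png",np.hstack([cv2.resize(im[130:220,220:297],(400,469),interpolation=2),cv2.resize(it[140:257,200:300],(400,469),interpolation=2)]))
E
```

```text
clock: 7.15
eef_pos: [0.5472, -0.0683, 0.0985]
tool_rot: [-0.085, 0.962, 0.023, 0.258]
ft_force: [-0.4, 0.6, -3.2]
grip_width: 0.027
[ 0.5472 -0.0683  0.0985] [-0.4301  0.5545 -3.2205] -2.6257674454619297
(array([-0.0011,  0.0006,  0.0097]), array([ 0.0002,  0.    , -0.0006]))
```

View pics/c8.png

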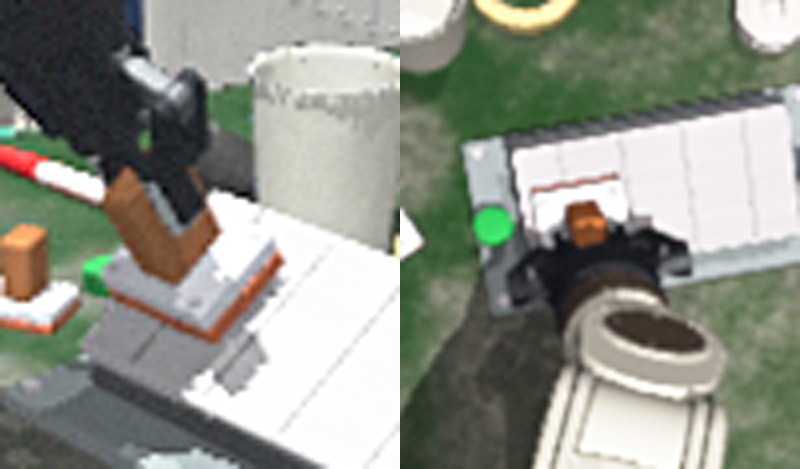

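```bash
cat > st.py <<'E'
from tgt import *
from workcell import bot
ob=bot.get_obs();d,r=delta(ob["eef_pos"],ob["tool_rot"],P(.0,0),Rt)
print("Fn",n@ob["ft_force"],"Fy",yp@ob["ft_force"],"depth",-d[2],"x off",-d[0],"y",-d[1],"rot",r,"w",ob["grip_width"],"t",ob["clock"])
E
python3 -m crank '{"dr":[[0,0,0],[0,0,0],[0,0,0]],"travel":[[-0.001,0,0.004],[-0.001,0,0.007],[-0.001,0,0.007]],"hand":[0,0,0]}' >/dev/null; python3 st.py
python3 -m crank '{"dr":[[0,0,0],[0,0,0]],"travel":[[0,0,0.002],[0,0,0.002]],"hand":[0,0]}'>/dev/null; python3 st.py
```

```text
Fn -2.3644876725502186 Fy -0.7655811005899166 depth -0.0022600390934661685 x off 0.0008335464081226791 y 0.06546318561866243 rot [ 0.0004 -0.0009 -0.0009] w 0.027096375432614835 t 7.625
Fn -0.4014408356290732 Fy 0.17364762739005943 depth -0.0005260687575653295 x off 0.0004709475878005747 y 0.0653583030298122 rot [ 0.0002 -0.0002 -0.0008] w 0.02692093067075009 t 7.875
```

```bash
python3 -m crank '{"dr":[[0,0,0],[0,0,0]],"travel":[[0,0,0.001],[0,0,0.002]],"hand":[0,0]}'>/dev/null; python3 st.py
python3 -m crank '{"dr":[[0,0,0],[0,0,0]],"travel":[[0,0,0.001],[0,0,0.001]],"hand":[0,0]}'>/dev/null; python3 st.py
```

```text
Fn 3.015590524290904 Fy 0.330658502754112 depth 0.001349017903419794 x off 0.00048715969157627376 y 0.0654162938206637 rot [ 0.0002 -0.0002 -0.0008] w 0.02714125812487794 t 8.125
Fn 3.811785168254939 Fy 1.362341712033401 depth 0.002386668854527947 x off 0.00048169655974795333 y 0.0654050635632141 rot [ 0.0002 -0.0002 -0.0008] w 0.026972849113324354 t 8.375
```

```bash
python3 -m crank '{"dr":[[0,0,0],[0,0,0],[0,0,0]],"travel":[[0,0,0.0013],[0,0,0.0013],[0,0,0.0013]],"hand":[0,0,0]}'>/dev/null; python3 st.py
python3 - <<'E'
from plan import *
from workcell import eyes
c=eyes.camera("side");im=c["color"][:,:,::-1].copy();cv2.imwrite("pics/side9.png",im);t=eyes.camera("top");it=t["color"][:,:,::-1].copy();cv2.imwrite("pics/top9.png",it)
cv2.imwrite("pics/c9.png",np.hstack([cv2.resize(im[130:220,220:297],(400,469),interpolation=2),cv2.resize(it[140:257,200:300],(400,469),interpolation=2)]))
E
```

```text
Fn 6.843838026277767 Fy 0.8979124492046532 depth 0.0036576118975849593 x off 0.00046688332178326043 y 0.06542122238564556 rot [ 0.0003 -0.0002 -0.0008] w 0.02662908056671332 t 8.75
```

View pics/c9.png

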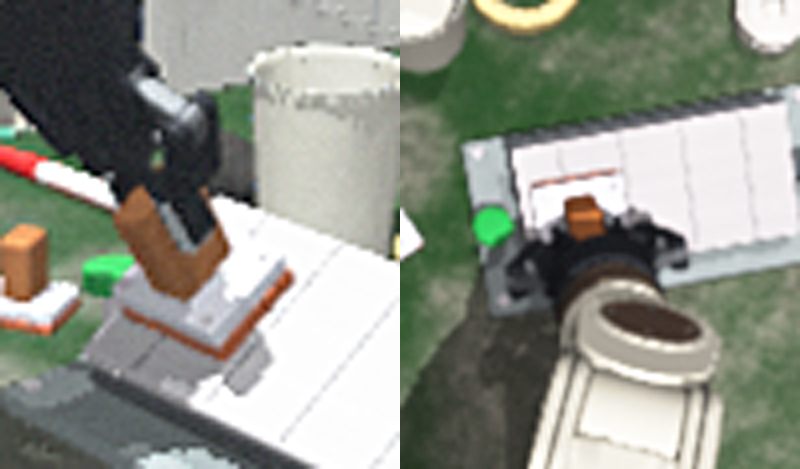

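Block sits flat, ~70 mm from the green tag, pressed ~8–9 N, about 4 mm sunk. Drawing.

```bash
python3 -m crank '{"dr":[[0,0,0],[0,0,0],[0,0,0],[0,0,0],[0,0,0],[0,0,0]],"travel":[[0,-0.003,0],[0,-0.008,0],[0,-0.013,0],[0,-0.018,0],[0,-0.023,0],[0,-0.025,0]],"hand":[0,0,0,0,0,0]}'>/dev/null; python3 st.py
```

```text
Fn 5.725864204433029 Fy 6.0063716988219795 depth 0.003987309473256838 x off 0.0001718104056322843 y 0.04239300095902697 rot [ 0.0051  0.0007 -0.    ] w 0.027417702996447104 t 9.6
```

```bash
python3 -m crank '{"dr":[[0,0,0],[0,0,0],[0,0,0],[0,0,0],[0,0,0],[0,0,0],[0,0,0],[0,0,0]],"travel":[[0,-0.005,0],[0,-0.01,0],[0,-0.015,0],[0,-0.02,0],[0,-0.025,0],[0,-0.03,0],[0,-0.035,0],[0,-0.04,0]],"hand":[0,0,0,0,0,0,0,0]}'>/dev/null; python3 st.py
python3 - <<'E'
from plan import *
from workcell import eyes
c=eyes.camera("side");im=c["color"][:,:,::-1].copy();cv2.imwrite("pics/side10.png",im);t=eyes.camera("top");it=t["color"][:,:,::-1].copy();cv2.imwrite("pics/top10.png",it)
cv2.imwrite("pics/c10.png",np.hstack([cv2.resize(im[130:230,230:315],(400,469),interpolation=2),cv2.resize(it[140:257,210:310],(400,469),interpolation=2)]))
E
```

```text
Fn 7.013105669494901 Fy 5.949422654441297 depth 0.0038307157945055956 x off 0.000309971722459001 y 0.0025387959535406474 rot [0.0052 0.0006 0.    ] w 0.027387948184010087 t 10.6
```

View pics/c10.png

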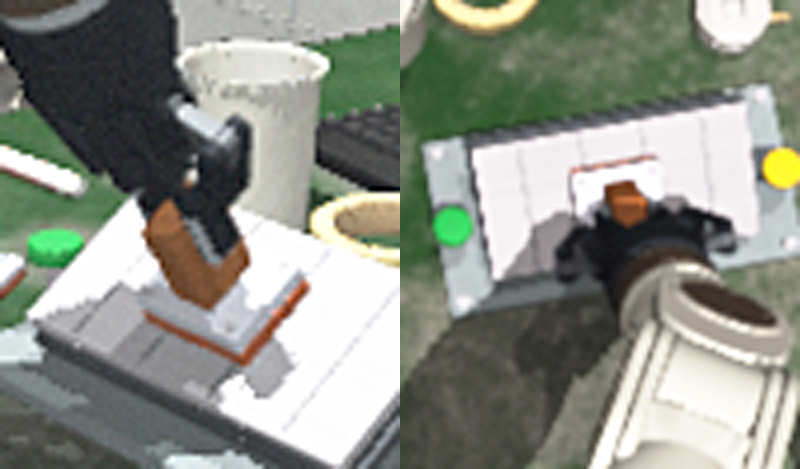

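```bash
python3 -m crank '{"dr":[[0,0,0],[0,0,0],[0,0,0],[0,0,0],[0,0,0],[0,0,0],[0,0,0]],"travel":[[0,-0.005,0],[0,-0.01,0],[0,-0.015,0],[0,-0.02,0],[0,-0.025,0],[0,-0.03,0],[0,-0.035,0]],"hand":[0,0,0,0,0,0,0]}'>/dev/null; python3 st.py
```

```text
Fn 6.462296365656918 Fy 6.305941337656258 depth 0.003718791307192934 x off 0.0004201953247434575 y -0.032488268609263134 rot [ 0.005   0.0004 -0.0002] w 0.02687572835496338 t 11.575
```

```bash
python3 -m crank '{"dr":[[0,0,0],[0,0,0],[0,0,0],[0,0,0],[0,0,0],[0,0,0],[0,0,0],[0,0,0],[0,0,0]],"travel":[[0,-0.005,0],[0,-0.01,0],[0,-0.015,0],[0,-0.02,0],[0,-0.025,0],[0,-0.03,0],[0,-0.034,0],[0,-0.034,0],[0,-0.034,0]],"hand":[0,0,0,0,0,0,0,0,0]}'>/dev/null; python3 st.py
python3 - <<'E'
from plan import *
from workcell import eyes
c=eyes.camera("side");im=c["color"][:,:,::-1].copy();cv2.imwrite("pics/side11.png",im);t=eyes.camera("top");it=t["color"][:,:,::-1].copy();cv2.imwrite("pics/top11.png",it)
cv2.imwrite("pics/c11.png",np.hstack([cv2.resize(im[140:240,250:335],(400,469),interpolation=2),cv2.resize(it[140:257,225:325],(400,469),interpolation=2)]))
E
```

```text
Fn 5.896734862464591 Fy 5.174746576774079 depth 0.0036014168540989817 x off 0.00040617468060485387 y -0.06715598772081412 rot [ 0.0034  0.0002 -0.0006] w 0.0269698005893147 t 12.7
```

View pics/c11.png

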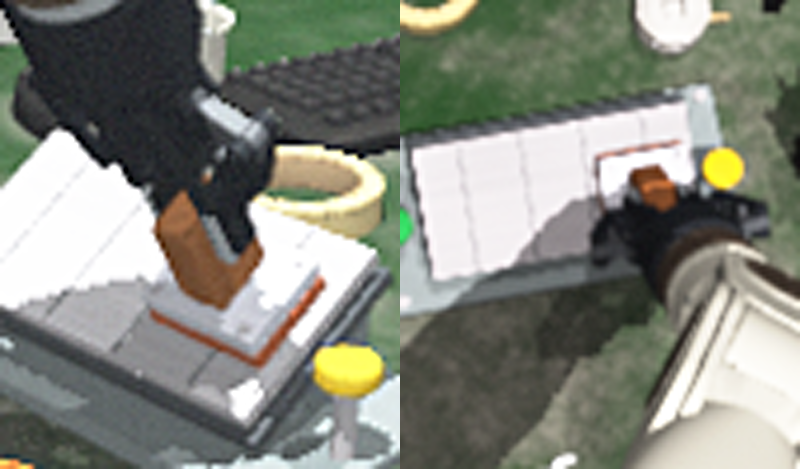

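```bash
python3 -m crank '{"dr":[[0,0,0],[0,0,0],[0,0,0],[0,0,0],[0,0,0],[0,0,0]],"travel":[[0,0,-0.006],[0,0,-0.02],[0,0,-0.045],[0,0,-0.07],[0,0,-0.08],[0,0,-0.08]],"hand":[0,0,0,0,0,0]}'; python3 st.py
python3 - <<'E'
from tgt import *
from workcell import bot
ob=bot.get_obs();print(ob["eef_pos"],delta(ob["eef_pos"],ob["tool_rot"],[.4586,.2011,.17],tool(5.5,0)))
print(delta(ob["eef_pos"],ob["tool_rot"],[.50,.07,.185],tool(5.5,0)))
E
```

```text
clock: 13.55
eef_pos: [0.5387, -0.2068, 0.1573]
tool_rot: [-0.084, 0.962, 0.022, 0.258]
ft_force: [0.5, -0.1, -3.0]
grip_width: 0.027
Fn -2.792874615831832 Fy -0.2056183800380725 depth -0.07687309073632302 x off -0.00015721719129406465 y -0.06956184526334086 rot [-0.0016  0.001  -0.0008] w 0.027001145544013803 t 13.55
[ 0.5387 -0.2068  0.1573] (array([ 0.0005,  0.4156, -0.0154]), array([0.0196, 0.5244, 0.0767]))
(array([-0.0226,  0.2793, -0.0193]), array([0.0196, 0.5244, 0.0767]))
```

```bash
python3 -m crank '{"dr":[[0,0.03,0],[0,0.08,0.01],[0.005,0.16,0.02],[0.01,0.24,0.03],[0.01,0.32,0.045],[0.015,0.4,0.06],[0.02,0.48,0.07],[0.0196,0.524,0.077],[0.0196,0.524,0.077],[0.0196,0.524,0.077]],"travel":[[0,0.03,-0.015],[0,0.08,-0.02],[0,0.13,-0.02],[0,0.18,-0.02],[0,0.23,-0.02],[0,0.28,-0.02],[0,0.33,-0.02],[0,0.38,-0.018],[0.0005,0.4156,-0.0154],[0.0005,0.4156,-0.0154]],"hand":[0,0,0,0,0,0,0,0,0,0]}'
python3 -m crank '{"dr":[[0,0,0],[0,0,0]],"travel":[[0,0,0],[0,0,0]],"hand":[0,0]}'
python3 - <<'E'
from tgt import *
from workcell import bot,eyes
ob=bot.get_obs();print(delta(ob["eef_pos"],ob["tool_rot"],[.4586,.2011,.06],tool(5.5,0)))
c=eyes.camera("side");im=c["color"][:,:,::-1].copy();cv2.imwrite("pics/side12.png",im)
cv2.imwrite("pics/c12.png",cv2.resize(im[80:200,125:245],(600,600),interpolation=2))
E
```

```text
clock: 14.8
eef_pos: [0.4575, 0.2046, 0.168]
tool_rot: [-0.051, 0.999, 0.001, -0.001]
ft_force: [-0.9, -0.5, -2.7]
grip_width: 0.0271
clock: 15.05
eef_pos: [0.4581, 0.201, 0.1695]
tool_rot: [-0.048, 0.999, 0.001, -0.001]
ft_force: [0.1, 0.2, -2.6]
grip_width: 0.0268
(array([-0.0006, -0.    ,  0.1095]), array([ 0.0013, -0.0013, -0.0007]))
```

View pics/c12.png

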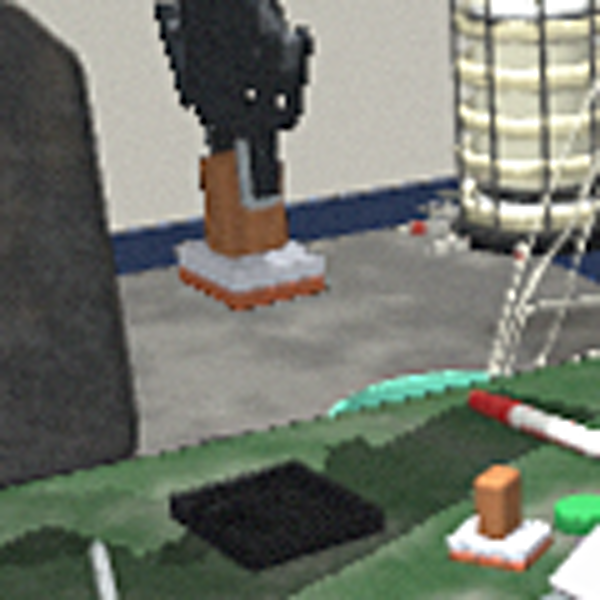

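Block hangs level and unslipped over the empty tray. Lowering.

```bash
python3 -m crank '{"dr":[[0,0,0],[0,0,0],[0,0,0],[0,0,0],[0,0,0],[0,0,0],[0,0,0]],"travel":[[0,0,0.02],[0,0,0.05],[0,0,0.08],[0,0,0.105],[0,0,0.12],[0,0,0.12],[0,0,0.12]],"hand":[0,0,0,0,0,0,0]}'
python3 - <<'E'
from tgt import *
from workcell import bot,eyes
ob=bot.get_obs();print(ob["ft_force"],delta(ob["eef_pos"],ob["tool_rot"],[.4586,.2011,.0275],tool(5.5,0)))
E
```

```text
clock: 15.98
eef_pos: [0.4588, 0.2022, 0.0507]
tool_rot: [-0.048, 0.999, 0.001, 0.0]
ft_force: [0.4, -0.1, -4.0]
grip_width: 0.0271
[ 0.4231 -0.1379 -3.9771] (array([ 0.0004, -0.0011,  0.0232]), array([0.0022, 0.0008, 0.0001]))
```

```bash
python3 -m crank '{"dr":[[0,0,0],[0,0,0],[0,0,0],[0,0,0],[0,0,0]],"travel":[[0,-0.0005,0.01],[0,-0.0005,0.018],[0,-0.0005,0.022],[0,-0.0005,0.022],[0,-0.0005,0.022]],"hand":[0,0,0,0,0]}'
python3 -m crank '{"dr":[[0,0,0],[0,0,0]],"travel":[[0,0,0.001],[0,0,0.001]],"hand":[0,0]}'
```

```text
clock: 16.6
eef_pos: [0.4578, 0.2016, 0.0276]
tool_rot: [-0.048, 0.999, 0.001, -0.001]
ft_force: [0.5, 0.2, -2.6]
grip_width: 0.0271
clock: 16.85
eef_pos: [0.4579, 0.2017, 0.0275]
tool_rot: [-0.048, 0.999, 0.001, -0.0]
ft_force: [-2.8, 0.1, 4.8]
grip_width: 0.027
```

Seated (upward force 4.8 N at the original height). Release to a moderate opening, then straight up.

```bash
python3 -m crank '{"dr":[[0,0,0],[0,0,0],[0,0,0],[0,0,0]],"travel":[[0,0,-0.0005],[0,0,-0.0005],[0,0,-0.0005],[0,0,-0.0005]],"hand":[0.05,0.05,0.05,0.05]}'
python3 -m crank '{"dr":[[0,0,0],[0,0,0],[0,0,0],[0,0,0],[0,0,0],[0,0,0],[0,0,0],[0,0,0]],"travel":[[0,0,-0.01],[0,0,-0.03],[0,0,-0.06],[0,0,-0.1],[0.05,0,-0.13],[0.1,0,-0.15],[0.13,0,-0.15],[0.13,0,-0.15]],"hand":[0.05,0.05,0.06,0.06,0.06,0.06,0.06,0.06]}'
python3 - <<'E'
from plan import *
from workcell import eyes
for nm in("side","top"):
    c=eyes.camera(nm);cv2.imwrite(f"pics/{nm}13.png",c["color"][:,:,::-1]);np.savez(f"pics/{nm}13.npz",**c)
a=cv2.imread("pics/side13.png");b=cv2.imread("pics/top13.png")
cv2.imwrite("pics/c13.png",np.hstack([cv2.resize(a[130:320,130:365],(400,323)),cv2.resize(b[120:281,140:340],(400,323))]))
cv2.imwrite("pics/c13b.png",np.hstack([cv2.resize(a[140:200,145:215],(400,343),interpolation=2),cv2.resize(b[200:250,135:193],(400,343),interpolation=2)]))
E
```

```text
clock: 17.35
eef_pos: [0.4579, 0.2015, 0.0271]
tool_rot: [-0.048, 0.999, 0.001, -0.001]
ft_force: [-0.5, 0.2, 0.1]
grip_width: 0.0502
clock: 18.35
eef_pos: [0.3273, 0.1886, 0.1785]
tool_rot: [-0.049, 0.999, 0.001, 0.0]
ft_force: [1.7, -0.0, -0.5]
grip_width: 0.0596
```

View pics/c13.png

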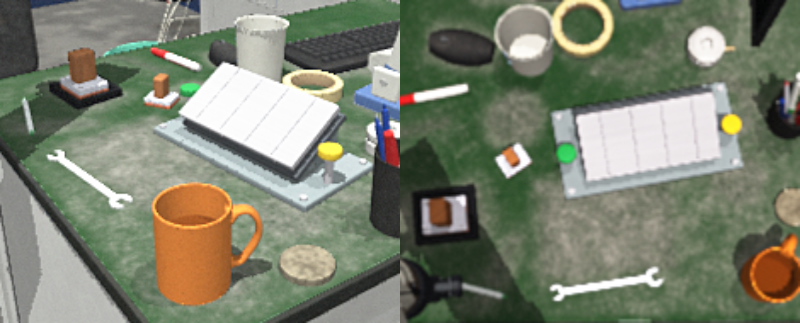

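View pics/c13b.png

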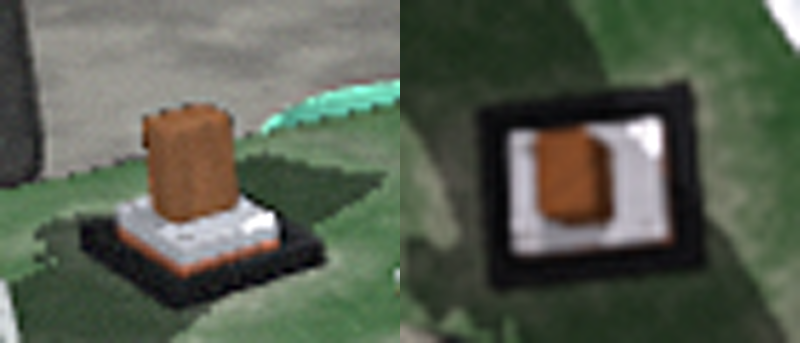

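The block lies flat and central in its tray (top view around (163,227)), the plate is back up, and the bystanders are where they were. Settling, then handing in.

```bash
python3 -m crank '{"dr":[[0,0,0],[0,0,0],[0,0,0]],"travel":[[0,0,0],[0,0,0],[0,0,0]],"hand":[0.06,0.06,0.06]}'
python3 - <<'E'
import numpy as np,cv2
for n in("side","top"):
    d=np.abs(cv2.imread(f"pics/{n}0.png").astype(int)-cv2.imread(f"pics/{n}13.png")).max(2)
    rois={"side":{"mug":(218,238,286,308),"beaker":(268,138,300,178),"cap":(343,200,372,222)},"top":{"mug":(308,236,346,272),"beaker":(187,122,217,158),"cap":(280,130,310,156),"block":(152,218,178,240),"plate":(228,165,302,210)}}[n]
    print(n,{k:float(d[y0:y1,x0:x1].mean().round(1)) for k,(x0,y0,x1,y1) in rois.items()})
from workcell import job
print(job.job_done())
E
```

```text
clock: 18.82
eef_pos: [0.329, 0.1887, 0.177]
tool_rot: [-0.048, 0.999, 0.001, -0.001]
ft_force: [0.5, 0.2, 0.2]
grip_width: 0.0596
side {'mug': 5.9, 'beaker': 5.7, 'cap': 5.0}
top {'mug': 6.2, 'beaker': 6.8, 'cap': 6.2, 'block': 61.3, 'plate': 6.1}
the job is handed in; nothing more can be done
None
```

The job is handed in after about 19 s of the 51 s; no verdict was reported. I gripped the block by its wooden grip and set it on the plate about 70 mm from the green tag. I drew it to about 67 mm from the yellow tag, lifted it off and put it back in its tray.

- **Pressing:** the wrist readings put the force on the plate at about 8 to 10 N throughout, block's weight included, so slightly above the 8 N asked. By the tool position the plate was sunk about 4 to 4.5 mm; by the force it was up to 5 mm. Friction pulled about 6 N sideways and tilted the tool by about 0.005 rad.
- **Tray:** the block seated at its original height, and the wrist felt an upward push there. The last pictures show it flat and central in the pocket, with the gripper open and clear.
- **Plate and bystanders:** comparing the first and last pictures, only the noise-level differences show at the plate, beaker and mug. The two views give the same for the spots I took as the sample cap.

Two checks disagreed:
- **Fingertips:** in the pictures they sat about 22 to 28 mm higher than the stated tool point implies. I gripped at a height that was safe either way, and the block did not slip.
- **Block region:** its before-and-after picture difference was large. I put this down to the arm's shadow on it, since the zoomed view shows the block centred.

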